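# Clamp two freshly glued card stands in the pump clamp

## Robot

A 6-joint arm with a two-finger parallel gripper is mounted at the origin on a cart in front of the work surface, level with it; the furniture and walls round the work are solid. World frame = base frame: x ahead of the robot, y to its left, z up, the work surface at z = 0. Lengths are in m, angles in degrees, forces in N, time in s.
With the tool pointing down it reaches from about 0.35 to 0.85 m from the base axis. Payload 8.1 kg.
Tool frame: the origin (TCP) lies at the very end of the fingers, on their centre line; the grasp point (between the pads) lies 19 mm behind it (env.tcp_to_grasp is the z of the grasp point in the tool frame, in m); z points along the fingers, y is the line along which they close (so a half turn about z gives the same grasp; the last joint's range is limited). The gripper opens to 93 mm and grips with 3 to 60 N. Pads are 15 mm wide; open, the fingers measure 128 mm over their backs; the gripper's body (75 mm by 188 mm) begins 65 mm behind the grasp point.
Start: joints at [-80.581, 7.471, 85.268, -0, 87.261, -4.893], TCP at [0.148, -0.581, 0.219] pointing down, gripper open.
Joint ranges: [-169.43, 169.43], [-51.17, 129.36], [1.28, 143.12], [-76.62, 256.62], [0, 156.53], [-152.29, 152.29]. Speed limits (degrees/s): [136.94, 136.94, 159.86, 180, 180, 180].

## Interface

Orientations are given as [roll, pitch, yaw] about the fixed x, y, z axes, in that order (R = Rz(yaw) Ry(pitch) Rx(roll)).
In Python, from cell import monitor, viewer, env, nets gives the robot as it stands. The module is installed in compiled form; this text tells all that it offers.
- The arm moves only by the tool apply_moves, never from a script. Its argument "motion" is text: rows parted by semicolons, each of 7 numbers parted by spaces: the shift along the tool's x, y, z scaled (see below), then the turn, a rotation vector about the tool's x, y, z scaled (see below), then the finger opening in mm, from 0 to 93. In form: tx ty tz wx wy wz gripper; .... A call has 1 to 20 rows; each row shifts and turns the commanded pose from where the row before left it, along the tool's axes as they then stand; what a row does not reach is not made up. The controller multiplies each number of a shift by 0.1 m and each number of a turn by 30 degrees. A row lasts 1/8 s, in which the tool goes at most 62.5 mm and 10.7 degrees, less where a joint would pass 70% of its speed; a pose out of reach is approached as far as the arm can. A call with a number of a shift or a turn outside -1 to 1 is refused whole. A call with a gripper value outside its range is refused whole. The fingers move at their own pace and stop on an object; "grip_force" is the grip in N (left out, the last holds). Time passes only in rows, so rows that do not move let the fingers close. It gives the time, the measured TCP pose, the force, the opening and the grip force at its end, in the units of the state.
- monitor.state(): the state, without advancing time (a new reading comes with each control period).
- viewer.read_camera(name): name is "scene" or "top" or "wrist"; returns the picture (400x640x3 uint8, blue, green, red); there is no depth.
- viewer.camera_params(name): a dict with "fx", "fy", "cx", "cy" (pixels), "pose" (4x4, takes a point from camera to world coordinates). Camera axes: x right, y up, looking along -z (the intrinsics and any distortion apply to the point x, -y, -z); pixel columns grow to the right and rows downward; lengths in m; the calibration is good to about 2 mm. A picture is of the moment at which its call begins: read the wrist's pose just before it. camera_params takes no time and is no camera call; for the wrist camera it gives the pose at the moment of the call.
- env.finish_job(): hands the job in; it is judged then, once.
Trained networks look in the newest picture that a camera, given by its name, has taken for a name from the list of things; names that differ only in an ending like _2 or _b are one class to them, and where a whole thing is asked for, a point or a joint stands for the part that bears it (a point fixed in the world has none). Each returns a list of dicts, best first, with "confidence" (0 to 1); they miss things now and then, are a little off and sometimes report something else, mostly with a low value. They report only what shows in the picture. A call takes as long as a camera call.
- nets.find_in(camera, thing): "pixel" ([column, row] in pixels, amid what is visible of it).
- nets.regions_of(camera, thing): "pixels" (400x640 bool, what is visible of it) and "pixel" ([column, row] in pixels, amid what is visible of it).
The state is a dict: "time": time; "joint_positions": joint angles; "joint_vel": joint speeds; "joint_torque": joint torques, N m; "ee_pos": TCP position; "ee_rot": TCP orientation; "force": force on the tool from outside, world axes, zero at the start; "torque": the same for the moment, N m; "grip_width": finger opening in m; "finger_force": force on a finger pad.
Only numpy, scipy, OpenCV 4.12 (cv2) and the standard library are available. Lean on these libraries where they do the work, as an engineer would, in place of code of your own. Each camera call takes 0.05 s, during which the arm holds its last target. There are 200 camera calls.

## Task

Stand the two wooden card stands in the gluing clamp, feet lengthwise, each in the row whose depth stop suits its length: the long foot in the row with the short stop block, the short foot in the row with the long stop block, so that their near ends come out level. Then take the clamp's trigger and pump it until the sprung plate presses both feet home against their stops and is itself pushed about half way back toward the jaw, never nearly closed, which would crush the glue joints; don't push the jaw by hand, and leave the tape roll and the gift box alone. Finish still holding the trigger with the gripper so that the pressure stays on.

Things in the scene. Friction and masses are not known exactly. Their poses are not given: they have to be found in the camera images.
- stand_long: Wooden card stand with the long foot, loose, about 100 g: pale wood foot 80 x 34 x 30 mm high with darker glued end caps, and in its middle an upright square stem 14 x 14 mm, sides along x and y, from 30 to 160 mm above the underside (card slot in the top 10 mm). Take it by the stem. Origin: centre of the underside; x along the 80 mm length, z up; both ends alike.
- stand_short: Wooden card stand with the short foot, loose, about 80 g: the same as the long one but its foot is 55 x 34 x 30 mm high. Same square stem 14 x 14 mm in the middle, up to 160 mm. Both stands start in front of a glass jar of sweets (184 mm across, 187 mm high, from 460 mm ahead of the robot). Origin: centre of the underside; x along the 55 mm length, z up; both ends alike.
- clamp: Gluing clamp, fixed, place varies. Origin at table level; x = way the jaw advances (away from the robot), y left. 8 mm base, x -175 to 115 mm, 124 mm wide. Two rows for the feet along x, centred at y = +30 and -30 mm, 42 mm wide between rails 8 mm high (x -15 to 105 mm), floor 8 mm above the table. With both feet at their stops their near ends are level at x = 0. Housing x -172 to -98, 82 mm high.
- stop_long: Depth stop of the long foot's row, the shorter of the two stops: fixed aluminium block 20 (x) x 36 x 32 mm high at the far end of a row; which row varies. Origin on the row floor (8 mm above the table), mid-width of the row; axes as the clamp's. Its near face, which the foot must touch, is at x = -10 mm.
- stop_short: Depth stop of the short foot's row, the longer of the two stops: fixed aluminium block 45 (x) x 36 x 32 mm high in the other row. Origin on the row floor, mid-width of the row; axes as the clamp's. Its near face is at x = -35 mm.
- bar: Toothed bar with jaw (18 x 100 x 36 mm), slides along the clamp's +x, 85 mm at most; not to be pushed by hand. Origin = the clamp's when fully back; starts 0 to 20 mm forward. The first fifth to half of a trigger stroke is idle (6 mm teeth); a full stroke advances it 12 to 22 mm. On the return it stays, by a 1.8 N brake; let go with the plate in over 4 mm, it slips back to about 4 mm.
- plate_face (a point): Middle of the front face of the sprung pressure plate (8 x 100 x 32 mm, upright, across both rows, 19 to 51 mm above the table), which rides 18 mm ahead of the jaw and presses on the near ends of both feet. It starts 35 to 55 mm short of the clamp's x = 0 plane.
- plate (a joint): How far the pressure plate is pushed back toward the jaw against its springs, m: 0 free (18 mm gap to the jaw), 0.018 gap fully closed. Spring rate 450 N/m. About 0.009 is half way.
- trigger: Pump trigger: fork lever, arms 66 mm apart astride the housing, hinged about y at the clamp's x = -140, y = 0, z = 40 mm (its origin). At rest it leans 0.25 rad back to the robot (body axes then equal the clamp's); pumped, its top goes along the clamp's +x, 0.5 rad to a stop. Springs back itself (1 to 2.5 N at the top). Moves the bar 52 mm per rad; 2 to 6 N at the top.
- trigger_grip (a point): Middle of the round cross bar (16 mm diameter, 80 mm long along the clamp's y) at the top of the trigger, 100 mm from the hinge; about 137 mm above the table. It moves about 50 mm in a full stroke.
- tape_roll: Bystander: roll of parcel tape lying flat, 104 mm across, 25 mm high. Origin: centre of the underside.
- gift_box: Bystander: small lidded gift box, 65 x 65 x 36 mm. Origin: centre of the underside.

How it is judged (in metres and radians):
On the way:
1. both stands are upright in their own rows, not more than 30 mm short of their stops, the plate not yet pressed (x of stand_long in the frame of stop_long between -0.08 and -0.0475 m and y of stand_long in the frame of stop_long between -0.008 and 0.008 m and z of stand_long in the frame of stop_long between -0.003 and 0.003 m and angle between the x axis of stand_long and the x axis of stop_long, either way round below 0.2 rad and angle between each of stand_long, stand_short's own z axis and vertical below 0.08 rad and x of stand_short in the frame of stop_short between -0.0925 and -0.06 m and y of stand_short in the frame of stop_short between -0.008 and 0.008 m and z of stand_short in the frame of stop_short between -0.003 and 0.003 m and angle between the x axis of stand_short and the x axis of stop_short, either way round below 0.2 rad and value of joint plate below 0.002 m), for 0.2 s.
At the end, for the whole second after the job is handed in: Both stands are upright with their feet flat in their own rows, touching their stops within 3 mm and square to them, at rest; the plate presses on each of them (over 0.4 N) and is pushed 5 to 13 mm back of its 18 mm; the gripper's fingers still bear on the trigger (x of stand_long in the frame of stop_long between -0.053 and -0.0475 m and y of stand_long in the frame of stop_long between -0.008 and 0.008 m and z of stand_long in the frame of stop_long between -0.003 and 0.003 m and angle between the x axis of stand_long and the x axis of stop_long, either way round below 0.06 rad and angle between each of stand_long, stand_short's own z axis and vertical below 0.08 rad and contact force between bar and stand_long above 0.4 N and linear speed of each of stand_long, stand_short below 0.01 m/s and x of stand_short in the frame of stop_short between -0.0655 and -0.06 m and y of stand_short in the frame of stop_short between -0.008 and 0.008 m and z of stand_short in the frame of stop_short between -0.003 and 0.003 m and angle between the x axis of stand_short and the x axis of stop_short, either way round below 0.06 rad and contact force between bar and stand_short above 0.4 N and value of joint plate between 0.005 and 0.013 m and contact force between the fingers and trigger above 0.5 N); the arm keeps its last pose, push and grip.
It fails at once if the pressure plate was driven nearly fully closed (over 16.5 mm) (value of joint plate above 0.0165 m).
It fails at once if the jaw or plate was pushed by hand (contact force between the fingers and bar above 3 N).
It fails at once if the tape roll was moved (distance of tape_roll from where it was at the start of the episode above 0.02 m).
It fails at once if the gift box was moved (distance of gift_box from where it was at the start of the episode above 0.02 m).
It also fails if it takes over 67 s, if anything falls off the work surface, if the arm or the gripper's body presses on something with over 40 N, if the wrist force passes 120 N, or if a joint passes its speed limit or range.

## Working session

There is one attempt and no reset: what is moved stays moved. The work goes in short steps, Python scripts to look and compute and a tool call to move; the robot and the scene stay as the last step left them, time stands still between calls to the robot, and variables do not carry over. Pictures are saved under pics/ and viewed, at most 10 in all, crops included, and the job is handed in when it is done.

Besides the shell and the picture viewer there is one more tool, called as name(argument=value, ...) on one line, values as JSON. apply_moves: Moves the arm, as the interface text tells. Its arguments: {"type":"object","properties":{"motion":{"type":"string"},"grip_force":{"type":"number"}},"required":["motion"]}

```bash
mkdir -p pics; cat > h.py <<'E'
import numpy as np, cv2
from cell import monitor, viewer, env, nets
def ray(p,px):
    T=np.array(p["pose"]); d=np.array([(px[0]-p["cx"])/p["fx"],-(px[1]-p["cy"])/p["fy"],-1.0])
    return T[:3,3],T[:3,:3]@d
def onz(p,px,z):
    o,d=ray(p,px); return o+d*(z-o[2])/d[2]
def proj(p,X):
    T=np.array(p["pose"]); c=T[:3,:3].T@(np.asarray(X,float)-T[:3,3])
    return np.array([p["cx"]+p["fx"]*c[0]/-c[2],p["cy"]-p["fy"]*c[1]/-c[2]])
E
python3 - <<'E'
from h import *
for n in("top","scene"):
    im=viewer.read_camera(n); cv2.imwrite(f"pics/{n}0.png",im); p=viewer.camera_params(n)
    print(n,{k:np.round(v,3).tolist() for k,v in p.items()})
    for t in["stand_long","stand_short","clamp","stop_long","stop_short","plate_face","trigger","tape_roll","gift_box","trigger_grip"]:
        print(t,[(np.round(r["pixel"]).tolist(),round(r["confidence"],2),np.round(onz(p,r["pixel"],0.02),3).tolist()) for r in nets.find_in(n,t)[:3]])
print(monitor.state())
E
```

```text
top {'fx': 469.208, 'fy': 469.208, 'cx': 315.456, 'cy': 192.452, 'pose': [[0.008, 0.995, -0.098, 0.403], [-1.0, 0.01, 0.02, 0.047], [0.021, 0.098, 0.995, 1.465], [0.0, 0.0, 0.0, 1.0]]}
stand_long [([336.0, 226.0], 0.87, [0.442, -0.047, 0.02])]
stand_short [([273.0, 230.0], 0.45, [0.43, 0.147, 0.02])]
clamp [([225.0, 199.0], 0.96, [0.523, 0.297, 0.02])]
stop_long [([219.0, 154.0], 0.53, [0.664, 0.317, 0.02])]
stop_short [([237.0, 160.0], 0.77, [0.645, 0.261, 0.02])]
plate_face [([225.0, 202.0], 0.58, [0.515, 0.295, 0.02])]
trigger [([214.0, 236.0], 0.6, [0.409, 0.326, 0.02]), ([227.0, 200.0], 0.38, [0.519, 0.291, 0.02]), ([242.0, 160.0], 0.29, [0.644, 0.246, 0.02])]
tape_roll [([427.0, 249.0], 0.8, [0.375, -0.327, 0.02]), ([238.0, 160.0], 0.45, [0.644, 0.259, 0.02])]
gift_box [([370.0, 243.0], 0.65, [0.392, -0.151, 0.02])]
trigger_grip [([210.0, 237.0], 0.76, [0.406, 0.339, 0.02])]
scene {'fx': 392.196, 'fy': 392.196, 'cx': 312.962, 'cy': 201.195, 'pose': [[-0.891, 0.344, -0.295, 0.241], [-0.454, -0.673, 0.585, 0.648], [0.003, 0.655, 0.756, 0.886], [0.0, 0.0, 0.0, 1.0]]}
stand_long [(
[... 593 characters left out ...]
, 0.02])]
{'time': 1.1, 'joint_positions': array([-8.05806079e+01,  7.47312702e+00,  8.52680291e+01,  1.68999829e-03,
        8.72600166e+01, -4.89162039e+00]), 'joint_vel': array([-0.0485314 ,  0.01951919, -0.08526101, -0.11615357, -0.01631486,
       -0.0335827 ]), 'joint_torque': array([-6.54979922e-04, -5.59773052e+01, -4.92069626e+01,  7.65310437e-02,
        2.25194689e-02,  4.02957778e-05]), 'ee_pos': array([ 0.14835956, -0.58137699,  0.21861256]), 'ee_rot': array([-1.79998976e+02, -1.78190834e-03,  1.43109316e+01]), 'force': array([-0.65794415, -0.67455937,  0.09242359]), 'torque': array([-0.00403015,  0.02722627,  0.02270775]), 'finger_force': 0.0, 'grip_width': 0.09237000190275654}
```

View pics/top0.png

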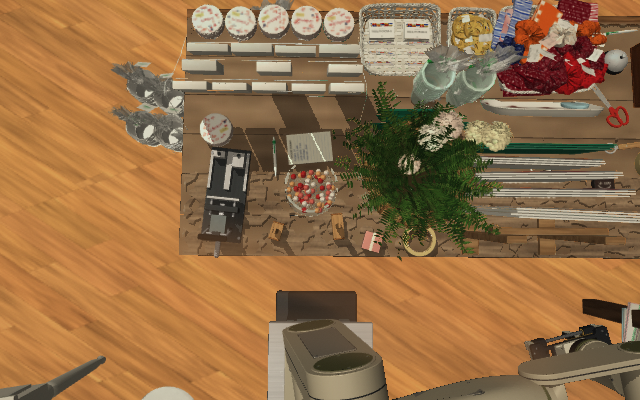

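View pics/scene0.png

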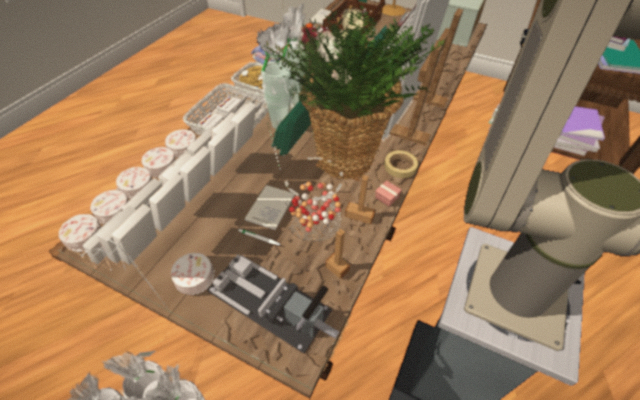

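apply_moves(motion="0.23 -0.42 -0.2 0 0 0 93;0.23 -0.42 -0.2 0 0 0 93;0.23 -0.42 -0.2 0 0 0 93;0.23 -0.42 -0.2 0 0 0 93;0.23 -0.42 -0.2 0 0 0 93;0.23 -0.42 -0.2 0 0 0 60;0.35 -0.42 0 0 0 0 60;0.35 -0.42 0 0 0 0 60;0.35 -0.42 0 0 0 0 60;0.35 -0.42 0 0 0 0 60;0.35 -0.42 0 0 0 0 60;0.35 -0.42 0 0 0 0 60;0.1 -0.4 0 0 0 0 60;0 0 0 0 0 0 60")

```text
time: 2.85
ee_pos: [0.3606, 0.0365, 0.3387]
ee_rot: [-180.0, -0.0, 14.6]
force: [-0.2, -0.7, -0.1]
grip_width: 0.0599
finger_force: 0.0
```

```bash
python3 - <<'E'
from h import *
s=monitor.state(); print(s["time"],s["ee_pos"],s["ee_rot"],s["joint_positions"].round(1))
p=viewer.camera_params("wrist"); im=viewer.read_camera("wrist"); cv2.imwrite("pics/w0.png",im)
print({k:np.round(v,3).tolist() for k,v in p.items()})
for t in["stand_long","stand_short","clamp","stop_long","stop_short","trigger","gift_box"]:
    print(t,[(np.round(r["pixel"]).tolist(),round(r["confidence"],2),np.round(onz(p,r["pixel"],0.02),3).tolist()) for r in nets.find_in("wrist",t)[:3]])
E
```

```text
2.85 [0.36059757 0.03654494 0.33873223] [-1.79973258e+02 -9.43363281e-03  1.46138266e+01] [ -2.4 -31.3 106.4   0.  104.9  73. ]
{'fx': 334.603, 'fy': 334.603, 'cx': 315.942, 'cy': 200.343, 'pose': [[0.251, 0.934, 0.256, 0.432], [-0.968, 0.242, 0.065, 0.055], [-0.001, -0.264, 0.964, 0.506], [0.0, 0.0, 0.0, 1.0]]}
stand_long [([391.0, 120.0], 0.57, [0.443, -0.051, 0.02]), ([132.0, 50.0], 0.3, [0.443, 0.314, 0.02])]
stand_short [([252.0, 94.0], 0.81, [0.429, 0.145, 0.02])]
clamp [([130.0, 49.0], 0.67, [0.444, 0.316, 0.02]), ([81.0, 68.0], 0.65, [0.403, 0.378, 0.02])]
stop_long []
stop_short []
trigger [([81.0, 68.0], 0.56, [0.403, 0.378, 0.02])]
gift_box [([448.0, 169.0], 0.97, [0.397, -0.154, 0.02])]
```

View pics/w0.png

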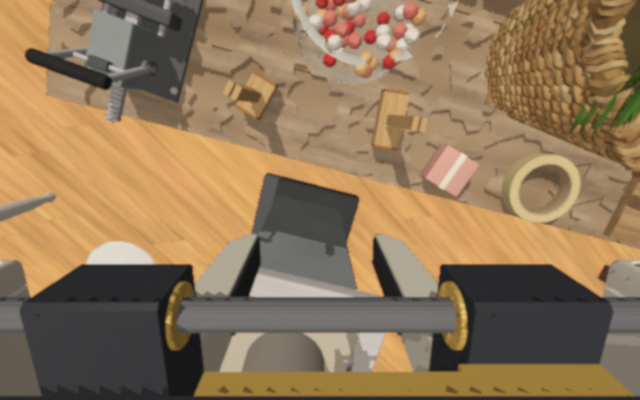

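```bash
cat >> h.py <<'E'
from scipy.optimize import minimize
def box(c,h): return np.array([[c[0]+a*h[0],c[1]+b*h[1],c[2]+d*h[2]] for a in(-1,1) for b in(-1,1) for d in(-1,1)])
def standparts(L): return [box((0,0,.015),(L/2,.017,.015)),box((0,0,.095),(.007,.007,.065))]
def sil(p,parts,x,y,yaw,z=0):
    m=np.zeros((400,640),np.uint8); c,s=np.cos(yaw),np.sin(yaw); R=np.array([[c,-s,0],[s,c,0],[0,0,1]])
    for P in parts:
        q=np.array([proj(p,R@v+[x,y,z]) for v in P]); hl=cv2.convexHull((q*16).round().astype(np.int32))
        cv2.fillConvexPoly(m,hl,1,cv2.LINE_8,4)
    return m>0
def fit(views,parts,x0,z=0,yaws=None):
    def f(v): return sum(-(lambda s:(s&m).sum()/max(1,(s|m).sum()))(sil(p,parts,v[0],v[1],v[2],z)) for p,m in views)
    best=None
    for y in (yaws if yaws is not None else np.radians(np.arange(-90,90,15))):
        r=minimize(f,[x0[0],x0[1],y],method="Nelder-Mead",options=dict(initial_simplex=[[x0[0],x0[1],y],[x0[0]+.01,x0[1],y],[x0[0],x0[1]+.01,y],[x0[0],x0[1],y+.2]],xatol=2e-4,fatol=1e-4))
        if best is None or r.fun<best.fun: best=r
    return best.x,-best.fun/len(views)
E
python3 - <<'E'
from h import *
P={};
for n in("wrist","top"): 
    P[n]=viewer.camera_params(n); viewer.read_camera(n)
for t,L in(("stand_long",.08),("stand_short",.055)):
    V={}
    for n in P:
        r=nets.regions_of(n,t)
        if r: V[n]=(P[n],r[0]["pixels"]); print(t,n,r[0]["confidence"],r[0]["pixels"].sum())
    for n in V:
        x0=onz(P[n],np.argwhere(V[n][1]).mean(0)[::-1],.03)
        v,q=fit([V[n]],standparts(L),x0); print(n,v[:2].round(4),np.degrees(v[2]).round(1),round(q,3))
E
```

```text
stand_long wrist 0.56 2013
stand_long top 0.78 235
wrist [ 0.443  -0.0487] 6.8 0.963
top [ 0.4495 -0.0477] 0.2 0.725
stand_short wrist 0.59 1520
stand_short top 0.73 170
wrist [0.4277 0.1401] -16.4 0.966
top [0.4285 0.1386] -15.7 0.717
```

apply_moves(motion="0.44 -0.41 -0.05 0 0 0 60;0.44 -0.41 -0.05 0 0 0 60;0.44 -0.41 -0.05 0 0 0 60;0.44 -0.41 -0.05 0 0 0 60;0.44 -0.41 -0.05 0 0 0 60;0 0 0 0 0 0.245 60;0 0 0 0 0 0.245 60;0 0 0 0 0 0 60")

```text
time: 4.55
ee_pos: [0.5233, 0.2875, 0.3631]
ee_rot: [180.0, 0.0, -0.3]
force: [-0.3, -0.2, 0.1]
grip_width: 0.0602
finger_force: 0.0
```

```bash
python3 - <<'E'
from h import *
s=monitor.state(); print(s["time"],s["ee_pos"],s["ee_rot"],s["joint_positions"].round(1))
p=viewer.camera_params("wrist"); im=viewer.read_camera("wrist"); cv2.imwrite("pics/w1.png",im)
import pickle; pickle.dump((p,im),open("w1.pkl","wb"))
for t in["clamp","stop_long","stop_short","trigger","trigger_grip","plate_face","bar"]:
    R=nets.regions_of("wrist",t)[:2]
    print(t,[(np.round(r["pixel"]).tolist(),round(r["confidence"],2),r["pixels"].sum(),np.round(onz(p,r["pixel"],0.04),3).tolist()) for r in R])
    if R and t.startswith("stop"):
        L=.02 if t=="stop_long" else .045
        print(fit([(p,R[0]["pixels"])],[box((0,0,.016),(L/2,.018,.016))],onz(p,R[0]["pixel"],.03),z=.008,yaws=np.radians([-15,0,15])))
E
```

```text
4.55 [0.52327314 0.28748941 0.36313101] [ 1.79978918e+02  4.35254280e-02 -3.19874635e-01] [ 23.9   6.4  71.5  -0.  102.1 114.2]
clamp [([306.0, 156.0], 0.72, np.int64(15138), [0.53, 0.302, 0.04]), ([309.0, 164.0], 0.65, np.int64(755), [0.518, 0.298, 0.04])]
stop_long [([296.0, 59.0], 0.62, np.int64(482), [0.662, 0.314, 0.04])]
(array([ 0.6628602 ,  0.31659205, -0.0492289 ]), np.float64(0.9043151969981238))
stop_short [([337.0, 73.0], 0.74, np.int64(864), [0.644, 0.258, 0.04])]
(array([ 0.64177373,  0.25880615, -0.11567575]), np.float64(0.8605577689243028))
trigger [([297.0, 257.0], 0.63, np.int64(1467), [0.368, 0.318, 0.04])]
trigger_grip [([297.0, 256.0], 0.78, np.int64(1576), [0.37, 0.319, 0.04])]
plate_face [([301.0, 162.0], 0.6, np.int64(684), [0.521, 0.309, 0.04]), ([597.0, 231.0], 0.49, np.int64(1040), [0.409, -0.149, 0.04])]
bar [([305.0, 179.0], 0.92, np.int64(2050), [0.495, 0.303, 0.04])]
```

View pics/w1.png

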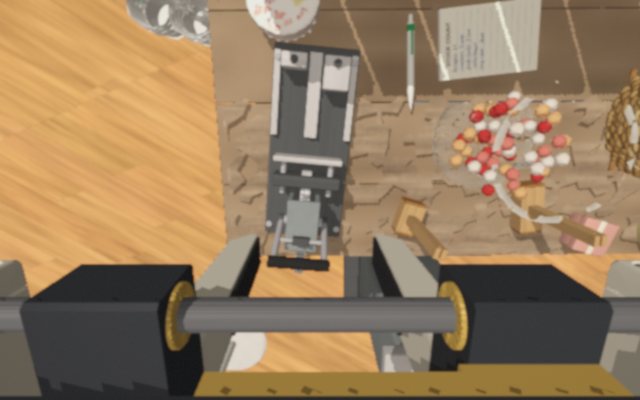

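```bash
python3 - <<'E'
from h import *
import pickle; p,im=pickle.load(open("w1.pkl","rb"))
ed=cv2.Canny(cv2.GaussianBlur(im,(3,3),0),40,110); ed[250:]=0
dt=np.minimum(cv2.distanceTransform(255-ed,cv2.DIST_L2,5),6)
def seg(a,b,n=60): return np.linspace(a,b,n)
L=[seg((-.17,s*.062,.008),(.115,s*.062,.008),120) for s in(-1,1)]+[seg((.115,-.062,.008),(.115,.062,.008))]
def outl(c,h,z): 
    q=[(c[0]+a*h[0],c[1]+b*h[1],z) for a,b in((-1,-1),(1,-1),(1,1),(-1,1))]
    return [seg(q[i],q[(i+1)%4],25) for i in range(4)]
L+=outl((.09,.03),(.01,.018),.04)+outl((.0775,-.03),(.0225,.018),.04)+[seg((-.015,s*.009,.016),(.105,s*.009,.016)) for s in(-1,1)]+[seg((-.015,s*.051,.016),(.105,s*.051,.016)) for s in(-1,1)]
M=np.vstack(L)
def W(v): 
    c,s=np.cos(v[2]),np.sin(v[2]); return M@np.array([[c,-s,0],[s,c,0],[0,0,1]]).T+[v[0],v[1],0]
def px(v):
    T=np.array(p["pose"]); c=(W(v)-T[:3,3])@T[:3,:3]; return np.c_[p["cx"]-p["fx"]*c[:,0]/c[:,2],p["cy"]+p["fy"]*c[:,1]/c[:,2]]
def f(v):
    q=px(v).astype(np.float32); return cv2.remap(dt,q[:,0].copy().reshape(-1,1),q[:,1].copy().reshape(-1,1),cv2.INTER_LINEAR,borderValue=6).mean()
best=None
for dy in(-8,-4):
  for dx in(-.01,0,.01):
    a=np.radians(dy); c=np.array([.662,.3166])+[dx,0]-np.array([np.cos(a)*.09-np.sin(a)*.03,np.sin(a)*.09+np.cos(a)*.03])
    r=minimize(f,[*c,a],method="Nelder-Mead",options=dict(initial_simplex=[[*c,a],[c[0]+.008,c[1],a],[c[0],c[1]+.008,a],[*c,a+.06]]))
    print(r.x.round(4),np.degrees(r.x[2]).round(2),round(r.fun,2))
    if best is None or r.fun<best.fun: best=r
o=im.copy()
for q in px(best.x).round().astype(int): 
    if 0<=q[0]<640 and 0<=q[1]<400: o[q[1],q[0]]=(0,0,255)
cv2.imwrite("pics/ov.png",cv2.resize(o[20:290,220:420],None,fx=2.2,fy=2.2,interpolation=cv2.INTER_NEAREST))
E
```

```text
[ 0.5695  0.2955 -0.0917] -5.25 0.59
[ 0.5694  0.2955 -0.0914] -5.24 0.59
[ 0.5792  0.2945 -0.0915] -5.25 1.1
[ 0.5694  0.2955 -0.0915] -5.24 0.59
[ 0.5694  0.2955 -0.0914] -5.24 0.59
[ 0.5694  0.2955 -0.0913] -5.23 0.59
```

View pics/ov.png

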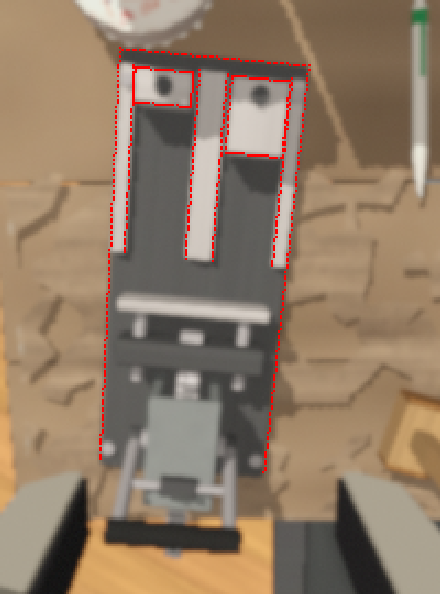

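```bash
python3 - <<'E'
from h import *
im=cv2.imread("pics/top0.png"); p=viewer.camera_params("top")
C=np.array([.443,-.0487]);S=6
o=cv2.resize(im[130:230,300:420],None,fx=S,fy=S,interpolation=cv2.INTER_CUBIC)
for a,col in((6.8,(0,0,255)),(96.8,(255,0,0)),(-40,(0,255,255))):
    a=np.radians(a);R=np.array([[np.cos(a),-np.sin(a)],[np.sin(a),np.cos(a)]])
    for z in(.2,.35):
        q=np.array([(proj(p,[*(C+R@np.array(k)),z])-[300,130])*S for k in((.0375,.094),(.0375,-.094),(-.0375,-.094),(-.0375,.094))]).round().astype(np.int32)
        cv2.polylines(o,[q],True,col,1 if z<.3 else 2)
cv2.imwrite("pics/fern.png",o)
E
```

```text
(no output)
```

View pics/fern.png

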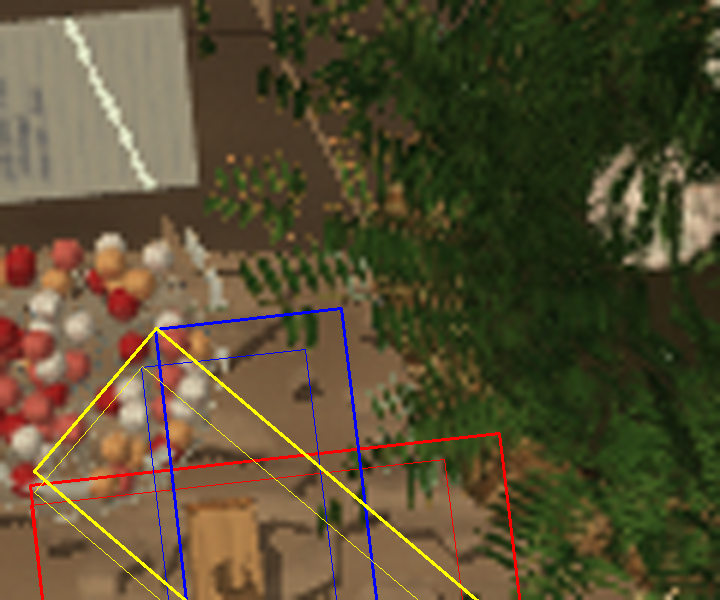

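apply_moves(motion="0 0 0 0 0 -0.324 60;0 0 0 0 0 -0.324 60;0 0 0 0 0 -0.324 60;0 0 0 0 0 -0.324 60;0 0 0 0 0 -0.324 60;0 0 0 0 0 -0.324 60;0 0 0 0 0 -0.324 60;0 0 0 0 0 -0.324 60;0 0 0 0 0 -0.324 60;0 0 0 0 0 -0.324 60;-0.54 -0.2 0 0 0 0 60;-0.54 -0.2 0 0 0 0 60;-0.54 -0.2 0 0 0 0 60;-0.54 -0.2 0 0 0 0 60;-0.54 -0.2 0 0 0 0 60;-0.54 -0.2 0 0 0 0 60;0 0 0.59 0 0 0 60;0 0 0.59 0 0 0 60;0 0 0.55 0 0 0 60;0 0 0 0 0 0 60", grip_force=20)

```text
time: 7.45
ee_pos: [0.4391, -0.048, 0.1863]
ee_rot: [-179.5, -0.2, 96.8]
force: [-0.1, 0.3, 0.9]
grip_width: 0.06
finger_force: 0.0
```

```bash
python3 - <<'E'
from h import *
s=monitor.state(); print(s["time"],s["ee_pos"],s["ee_rot"],s["joint_positions"].round(1),s["force"])
p=viewer.camera_params("wrist"); im=viewer.read_camera("wrist"); cv2.imwrite("pics/w2.png",im)
r=nets.regions_of("wrist","stand_long")
for k in r[:2]: print(k["pixel"],k["confidence"],k["pixels"].sum())
print(proj(p,[.443,-.0487,.16]), proj(p,[.443,-.0487,.03]))
m=r[0]["pixels"]; print(fit([(p,m)],standparts(.08),[.443,-.0487],yaws=[.1187]))
E
```

```text
7.45 [ 0.43908361 -0.04802165  0.18631858] [-1.79520666e+02 -1.71779236e-01  9.68167958e+01] [-12.9 -16.4 111.3   0.   85.6 -19.7] [-0.13304272  0.29428354  0.94096605]
[321.9, 189.4] 0.96 3987
[322.22998049 233.66836566] [321.06278367 186.93483625]
(array([ 0.44301876, -0.04925006,  0.08862344]), np.float64(0.9655757575757575))
```

View pics/w2.png

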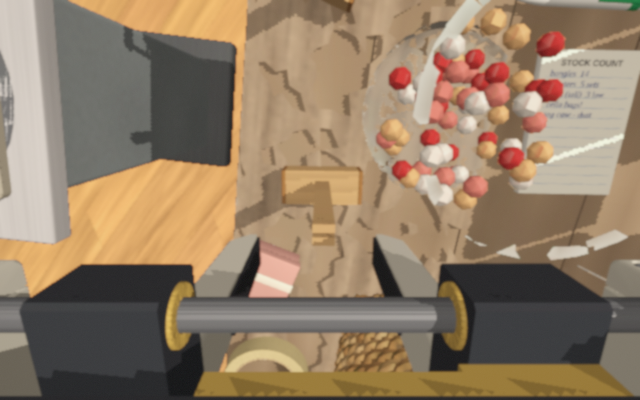

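apply_moves(motion="0 0 0 0 0 0.057 60;-0.01 0.03 0.3 0 0 0 60;0 0 0.3 0 0 0 60;0 0 0 0 0 0 60;0 0 0 0 0 0 0;0 0 0 0 0 0 0;0 0 0 0 0 0 0;0 0 0 0 0 0 0", grip_force=20)

```text
time: 8.55
ee_pos: [0.4459, -0.0495, 0.1311]
ee_rot: [180.0, 0.0, 95.1]
force: [0.4, -0.2, 0.1]
grip_width: 0.0247
finger_force: 0.0
```

apply_moves(motion="0 0 0 0 0 0 0;0 0 0 0 0 0 0;0 0 0 0 0 0 0;0 0 -0.3 0 0 0 0;0 0 -0.5 0 0 0 0;0 0 -0.5 0 0 0 0;0 0 -0.5 0 0 0 0;0 0 -0.5 0 0 0 0;0 0 0 0 0 0 0")

```text
time: 9.68
ee_pos: [0.4472, -0.0498, 0.3654]
ee_rot: [179.6, 0.1, 95.1]
force: [0.7, -0.7, -2.0]
grip_width: 0.0141
finger_force: 20.0
```

```bash
python3 - <<'E'
from h import *
s=monitor.state(); print(s["time"],s["ee_pos"],s["ee_rot"],s["grip_width"],s["force"])
p=viewer.camera_params("wrist"); im=viewer.read_camera("wrist")
m=nets.regions_of("wrist","stand_long")[0]["pixels"]
for z in (.2,.215,.225,.235,.245): print(z,fit([(p,m)],standparts(.08),s["ee_pos"][:2],yaws=[np.radians(5.1)],z=z))
E
```

```text
9.675 [ 0.4472287  -0.04976925  0.36541012] [1.79566590e+02 1.39487746e-01 9.51023996e+01] 0.014126746297269673 [ 0.69666691 -0.67498742 -1.95585859]
0.2 (array([ 0.44850319, -0.06030219,  0.10589049]), np.float64(0.7689834660134721))
0.215 (array([ 0.44762501, -0.05582927,  0.08981673]), np.float64(0.8686466625842009))
0.225 (array([ 0.44735926, -0.05261299,  0.09156543]), np.float64(0.9335472043996333))
0.235 (array([ 0.44719989, -0.0495899 ,  0.08892684]), np.float64(0.9740435108777195))
0.245 (array([ 0.44662622, -0.04692171,  0.08558288]), np.float64(0.8956533662416015))
```

apply_moves(motion="0 0 0 0 0 0.172 0;0 0 0 0 0 0.173 0;0.55 0.177 0 0 0 0 0;0.55 0.177 0 0 0 0 0;0.55 0.177 0 0 0 0 0;0.55 0.177 0 0 0 0 0;0.55 0.177 0 0 0 0 0;0.55 0.177 0 0 0 0 0;0.55 0.177 0 0 0 0 0;0 0 0.4 0 0 0 0;0 0 0.4 0 0 0 0;0 0 0 0 0 0 0;0 0 0 0 0 0 0")

```text
time: 11.4
ee_pos: [0.6041, 0.3224, 0.2812]
ee_rot: [-180.0, 0.0, 84.7]
force: [0.2, 0.1, 0.6]
grip_width: 0.0139
finger_force: 20.0
```

```bash
python3 - <<'E'
from h import *
s=monitor.state(); print(s["time"],s["ee_pos"],s["ee_rot"],s["grip_width"],s["force"])
p=viewer.camera_params("wrist"); im=viewer.read_camera("wrist")
m=nets.regions_of("wrist","stand_long")[0]["pixels"]
print(fit([(p,m)],standparts(.08),s["ee_pos"][:2],yaws=[np.radians(-5.2)],z=s["ee_pos"][2]-.131))
for t,L in(("stop_long",.02),("stop_short",.045)):
    R=nets.regions_of("wrist",t)
    if R: print(t,R[0]["confidence"],fit([(p,R[0]["pixels"])],[box((0,0,.016),(L/2,.018,.016))],onz(p,R[0]["pixel"],.03),z=.008,yaws=[-.09]))
c,sn=np.cos(-.0915),np.sin(-.0915)
for q in((.09,.03),(.0775,-.03)): print(.5694+c*q[0]-sn*q[1],.2955+sn*q[0]+c*q[1])
E
```

```text
11.4 [0.60406498 0.32243537 0.28117063] [-1.79981176e+02  8.65529718e-03  8.47395003e+01] 0.013936765480139533 [0.24436284 0.10391128 0.64015738]
(array([ 0.60395356,  0.32209869, -0.07965347]), np.float64(0.9682897505259994))
stop_long 0.85 (array([0.66253182, 0.31678861, 0.06844495]), np.float64(0.7138314785373608))
stop_short 0.62 (array([ 0.64346819,  0.25834365, -0.08238714]), np.float64(0.37792103142626915))
0.6617646828300113 0.31715098994760804
0.6438346302976721 0.25854413696787915
```

apply_moves(motion="0 0 0.5 0 0 0 0;0 0 0.4 0 0 0 0;0 0 0.3 0 0 0 0;0 0 0.14 0 0 0 0;0 0 0.05 0 0 0 0;0 0 0 0 0 0 0;0 0 0 0 0 0 0")

```text
time: 12.48
ee_pos: [0.6052, 0.3231, 0.1436]
ee_rot: [179.9, -0.1, 84.8]
force: [0.3, -0.9, -0.8]
grip_width: 0.0135
finger_force: 20.0
```

apply_moves(motion="0 0 0.03 0 0 0 0;0 0 0.01 0 0 0 0;0 0 0 0 0 0 0")

```text
time: 12.85
ee_pos: [0.6045, 0.3228, 0.1384]
ee_rot: [179.9, -0.0, 84.8]
force: [-0.7, -1.0, 4.0]
grip_width: 0.0138
finger_force: 20.0
```

```bash
python3 - <<'E'
from h import *
s=monitor.state(); print(s["time"],s["ee_pos"],s["ee_rot"],s["force"])
p=viewer.camera_params("wrist"); im=viewer.read_camera("wrist"); cv2.imwrite("pics/w3.png",im)
m=nets.regions_of("wrist","stand_long")[0]["pixels"]
for z in(.005,.008,.012): print(fit([(p,m)],standparts(.08),s["ee_pos"][:2],yaws=[np.radians(-5.2)],z=z))
E
```

```text
12.85 [0.60454188 0.322756   0.13841107] [ 1.79948593e+02 -2.70021017e-02  8.47510707e+01] [-0.68006186 -1.02623713  4.04883409]
(array([ 0.60441565,  0.32144987, -0.08676887]), np.float64(0.9711711711711711))
(array([ 0.60449883,  0.3226948 , -0.09571275]), np.float64(0.9790178571428572))
(array([ 0.60470463,  0.32402163, -0.0936152 ]), np.float64(0.9628874981807597))
```

View pics/w3.png

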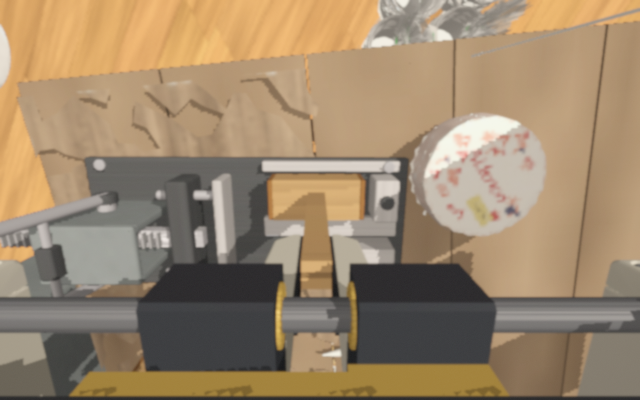

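apply_moves(motion="0 0 0 0 0 0 40;0 0 0 0 0 0 50;0 0 0 0 0 0 60;0 0 -0.3 0 0 0 60;0 0 -0.5 0 0 0 60;0 0 -0.35 0 0 0 60;-0.4 -0.32 0 0 0 0 60;-0.4 -0.32 0 0 0 0 60;-0.4 -0.32 0 0 0 0 60;-0.4 -0.32 0 0 0 0 60;-0.38 -0.31 0 0 0 0 60;0 0 0 0 0 0.186 60;0 0 0.3 0 0 0.186 60;0 0 0.3 0 0 0 60;0 0 0 0 0 0 60;0 0 0 0 0 0 60")

```text
time: 14.95
ee_pos: [0.4282, 0.1401, 0.1938]
ee_rot: [180.0, -0.0, 73.6]
force: [-0.7, 0.2, 0.5]
grip_width: 0.0601
finger_force: 0.0
```

```bash
python3 - <<'E'
from h import *
s=monitor.state(); print(s["time"],s["ee_pos"],s["ee_rot"],s["force"],s["grip_width"])
p=viewer.camera_params("wrist"); im=viewer.read_camera("wrist")
R=nets.regions_of("wrist","stand_short")[0]; print(R["confidence"])
v,q=fit([(p,R["pixels"])],standparts(.055),[.4277,.1401],yaws=np.radians([-16,-10])); print(v,np.degrees(v[2]),q)
d=np.r_[v[:2],0]-np.r_[s["ee_pos"][:2],0]; a=np.radians(s["ee_rot"][2]); print("tx,ty",d[0]*np.cos(a)+d[1]*np.sin(a),d[0]*np.sin(a)-d[1]*np.cos(a))
E
```

```text
14.95 [0.42817844 0.14012494 0.19377016] [ 1.79951326e+02 -2.84789926e-02  7.35994618e+01] [-0.68371732  0.23232257  0.46691394] 0.06013510128836791
0.57
[ 0.42728812  0.13910106 -0.27960531] -16.02020424535928 0.9637901861252115
tx,ty -0.0012336048895950976 -0.000565007014509192
```

Aligned. Descend to 0.131, grip, lift.

apply_moves(motion="-0.01 -0.01 0.3 0 0 0 50;0 0 0.33 0 0 0 30;0 0 0 0 0 0 20;0 0 0 0 0 0 0;0 0 0 0 0 0 0;0 0 0 0 0 0 0;0 0 0 0 0 0 0;0 0 0 0 0 0 0;0 0 -0.2 0 0 0 0;0 0 -0.5 0 0 0 0;0 0 -0.5 0 0 0 0;0 0 0 0 0 0 0;0 0 0 0 0 0 0")

```text
time: 16.68
ee_pos: [0.4264, 0.1393, 0.2493]
ee_rot: [180.0, 0.0, 73.6]
force: [-0.9, -0.4, -1.9]
grip_width: 0.0137
finger_force: 20.0
```

```bash
python3 - <<'E'
from h import *
s=monitor.state(); print(s["time"],s["ee_pos"],s["ee_rot"],s["force"],s["grip_width"])
p=viewer.camera_params("wrist"); im=viewer.read_camera("wrist")
R=nets.regions_of("wrist","stand_short")[0]; print(R["confidence"])
for dz in(.125,.13,.135):
    v,q=fit([(p,R["pixels"])],standparts(.055),s["ee_pos"][:2],yaws=np.radians([-16]),z=s["ee_pos"][2]-dz); print(dz,v,np.degrees(v[2]),q)
E
```

```text
16.675 [0.42641452 0.13931162 0.24930384] [1.79999904e+02 8.58732737e-04 7.35913328e+01] [-0.8947303  -0.3846857  -1.88279977] 0.013674830543464947
0.81
0.125 [ 0.42698954  0.14087774 -0.29039843] -16.638604349248443 0.8837166849215042
0.13 [ 0.42643866  0.13957104 -0.30937541] -17.725905499371763 0.9243263902159373
0.135 [ 0.42553442  0.13771786 -0.29445393] -16.87096724013071 0.9537000395726157
```

apply_moves(motion="0 0 0 0 0 -0.186 0;0 0 0 0 0 -0.186 0;0.346 0.373 0 0 0 0 0;0.346 0.373 0 0 0 0 0;0.346 0.373 0 0 0 0 0;0.346 0.373 0 0 0 0 0;0 0 0 0 0 0 0;0 0 0.4 0 0 0 0;0 0 0.2 0 0 0 0;0 0 0 0 0 0 0;0 0 0 0 0 0 0")

```text
time: 18.15
ee_pos: [0.5881, 0.2635, 0.1911]
ee_rot: [179.9, -0.0, 84.7]
force: [-0.6, 0.4, 0.2]
grip_width: 0.0138
finger_force: 20.0
```

```bash
python3 - <<'E'
from h import *
s=monitor.state(); print(s["time"],s["ee_pos"],s["ee_rot"],s["force"],s["grip_width"])
p=viewer.camera_params("wrist"); im=viewer.read_camera("wrist"); cv2.imwrite("pics/w4.png",im)
R=nets.regions_of("wrist","stand_short")[0]; print(R["confidence"])
for dz in(.128,.131,.135):
    v,q=fit([(p,R["pixels"])],standparts(.055),s["ee_pos"][:2],yaws=np.radians([-5]),z=s["ee_pos"][2]-dz); print(dz,v,np.degrees(v[2]),q)
E
```

```text
18.15 [0.58805446 0.26346807 0.19114199] [ 1.79916844e+02 -3.97296174e-02  8.47439061e+01] [-0.55043745  0.42265248  0.22632515] 0.0138290846103135
0.8
0.128 [ 0.58816269  0.26456277 -0.0927821 ] -5.3160230032931715 0.9424311060777651
0.131 [ 0.58823558  0.2631447  -0.0965664 ] -5.532847259251996 0.9676231097324545
0.135 [ 0.58796354  0.26221955 -0.09079467] -5.202151212871711 0.9764309764309764
```

View pics/w4.png

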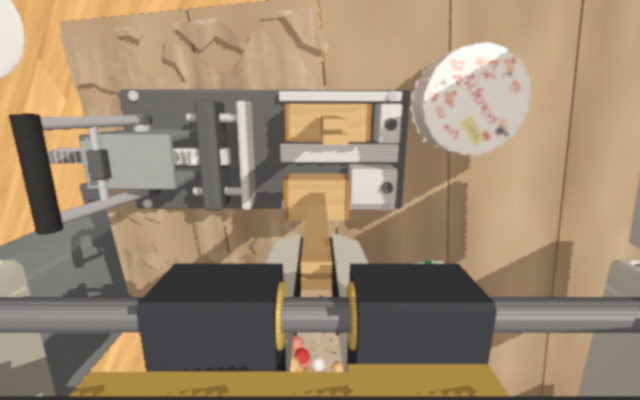

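apply_moves(motion="0 0 0.3 0 0 0 0;0 0 0.15 0 0 0 0;0 0 0.03 0 0 0 0;0 0 0.02 0 0 0 0;0 0 0 0 0 0 0;0 0 0 0 0 0 0")

```text
time: 19.0
ee_pos: [0.5882, 0.2637, 0.1405]
ee_rot: [179.9, -0.0, 84.8]
force: [-0.4, -0.4, -1.0]
grip_width: 0.014
finger_force: 20.0
```

apply_moves(motion="0 0 0.015 0 0 0 0;0 0 0 0 0 0 0")

```text
time: 19.25
ee_pos: [0.5885, 0.2638, 0.1397]
ee_rot: [179.9, -0.1, 84.8]
force: [-0.6, -0.2, 5.6]
grip_width: 0.0141
finger_force: 20.0
```

apply_moves(motion="0 0 0 0 0 0 40;0 0 0 0 0 0 50;0 0 0 0 0 0 60;0 0 -0.3 0 0 0 60;0 0 -0.5 0 0 0 60;0 0 -0.3 0 0 0 60;0.08 -0.46 0 0 0 0 60;0.08 -0.47 0 0 0 0 50;0.08 -0.47 0 0 0 0 50;0.06 -0.47 0 0 0 0 50;0 0 0 0 0 0 50;0 0 0 0 0 0 50")

```text
time: 20.75
ee_pos: [0.4046, 0.3105, 0.2484]
ee_rot: [179.9, -0.0, 84.8]
force: [0.1, 0.1, 0.0]
grip_width: 0.0496
finger_force: 0.0
```

```bash
python3 - <<'E'
from h import *
s=monitor.state(); print(s["time"],s["ee_pos"],s["ee_rot"],s["force"],s["grip_width"])
p=viewer.camera_params("wrist"); im=viewer.read_camera("wrist"); cv2.imwrite("pics/w5.png",im)
V=[]
for n in("wrist","scene"):
    viewer.read_camera(n); q=viewer.camera_params(n)
    R=nets.regions_of(n,"trigger_grip")
    if R: print(n,R[0]["confidence"],R[0]["pixel"],R[0]["pixels"].sum(),onz(q,R[0]["pixel"],.137))
print("pred",proj(p,[.4054,.3105,.137]))
for t,L in(("stand_long",.08),("stand_short",.055)):
    R=nets.regions_of("wrist",t)
    if R: print(t,R[0]["confidence"],R[0]["pixels"].sum(),fit([(p,R[0]["pixels"])],standparts(L),[.604,.323] if L>.06 else [.588,.264],yaws=[-.09],z=.008))
E
```

```text
20.75 [0.40463181 0.3105239  0.24838752] [ 1.79949567e+02 -1.41167742e-02  8.47780713e+01] [0.11779917 0.05077928 0.01428202] 0.049630647130922995
wrist 0.71 [318.6, 194.2] 2298 [0.40778574 0.31240904 0.137     ]
scene 0.94 [310.4, 304.4] 389 [0.41066666 0.32112386 0.137     ]
pred [316.60002594 196.85867414]
stand_long 0.78 3918 (array([ 0.60437619,  0.32282296, -0.10620334]), np.float64(0.9640482639743906))
stand_short 0.66 3429 (array([ 0.58873912,  0.26330603, -0.09737073]), np.float64(0.972965281730222))
```

View pics/w5.png

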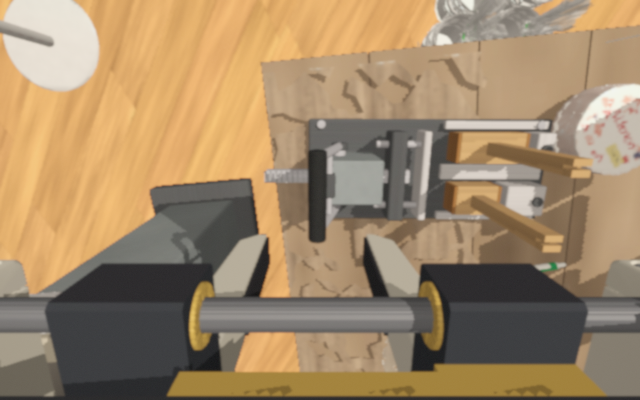

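```bash
cat >> h.py <<'E'
from scipy.optimize import minimize_scalar
CX,CY,CA=.5694,.2955,-.0915
def meas():
    "clamp-x of plate face and stand centres from wrist cam"
    s=monitor.state(); p=viewer.camera_params("wrist"); im=viewer.read_camera("wrist")
    print(round(s["time"],2),s["ee_pos"].round(4),s["ee_rot"].round(1),s["force"].round(1),s["grip_width"].round(4),s["finger_force"])
    c,sn=np.cos(CA),np.sin(CA)
    for t in("plate_face","bar"):
        for R in nets.regions_of("wrist",t)[:2]:
            m=R["pixels"]; out=[]
            b=[box((-.004,0,.035),(.004,.05,.016))] 
            f=lambda x:-(lambda k:(k&m).sum()/max(1,(k|m).sum()))(sil(p,b,CX+c*x,CY+sn*x,CA))
            xs=np.arange(-.06,.01,.0005); v=[f(x) for x in xs]; i=int(np.argmin(v))
            q=np.argwhere(m); print(t,round(R["confidence"],2),m.sum(),"cols",q[:,1].min(),q[:,1].max(),"rows",q[:,0].min(),q[:,0].max(),"face x",xs[i].round(4),"iou",-round(v[i],2))
    for t,L,x0 in(("stand_long",.08,(.034,.03)),("stand_short",.055,(.02,-.03))):
        for R in nets.regions_of("wrist",t)[:1]:
            w=[CX+c*x0[0]-sn*x0[1],CY+sn*x0[0]+c*x0[1]]
            v,q=fit([(p,R["pixels"])],standparts(L),w,yaws=[CA],z=.008); d=v[:2]-[CX,CY]
            print(t,R["pixels"].sum(),"clamp xy",(d[0]*c+d[1]*sn).round(4),(-d[0]*sn+d[1]*c).round(4),"yaw",np.degrees(v[2]-CA).round(1),round(q,3))
    return p,im
E
python3 -c "
from h import *
p,im=meas()
# grey profile along the clamp axis at plate top height
c,sn=np.cos(CA),np.sin(CA)
g=cv2.cvtColor(im,cv2.COLOR_BGR2GRAY)
X=np.arange(-.1,.0,.002); print([int(np.mean([g[tuple(proj(p,[CX+c*x-sn*y,CY+sn*x+c*y,.051]).round().astype(int)[::-1])] for y in np.arange(-.045,.046,.005)])) for x in X])
"
```

```text
Traceback (most recent call last):
  File "h.py", line 32, in meas
    print(round(s["time"],2),s["ee_pos"].round(4),s["ee_rot"].round(1),s["force"].round(1),s["grip_width"].round(4),s["finger_force"])
                                                                                           ^^^^^^^^^^^^^^^^^^^^^
AttributeError: 'float' object has no attribute 'round'
```

```bash
sed -i 's/s\["grip_width"\].round(4)/round(s["grip_width"],4)/' h.py
cat > prof.py <<'E'
from h import *
p,im=meas()
c,sn=np.cos(CA),np.sin(CA)
g=cv2.cvtColor(im,cv2.COLOR_BGR2GRAY).astype(np.float32)
X=np.arange(-.1,.004,.002)
def at(x,y,z):
    q=proj(p,[CX+c*x-sn*y,CY+sn*x+c*y,z]); return cv2.getRectSubPix(g,(1,1),(float(q[0]),float(q[1])))[0,0]
for z in(.051,): print(z,[(int(round(x*1000)),int(np.mean([at(x,y,z) for y in np.arange(0.02,.046,.003)]))) for x in X])
E
python3 prof.py
```

```text
21.15 [0.4047 0.3103 0.2479] [-180.     0.    84.7] [-0.2  0.2  0.7] 0.0502 0.0
bar 0.95 4062 cols 264 431 rows 130 220 face x -0.0425 iou 0.31
stand_long 3940 clamp xy 0.0327 0.03 yaw -0.6 0.964
stand_short 3341 clamp xy 0.0219 -0.0306 yaw -2.1 0.95
0.051 [(-100, 103), (-98, 110), (-96, 105), (-94, 96), (-92, 90), (-90, 80), (-88, 70), (-86, 58), (-84, 66), (-82, 87), (-80, 98), (-78, 99), (-76, 99), (-74, 99), (-72, 100), (-70, 102), (-68, 102), (-66, 104), (-64, 107), (-62, 118), (-60, 122), (-58, 121), (-56, 123), (-54, 123), (-52, 121), (-50, 131), (-48, 175), (-46, 204), (-44, 210), (-42, 188), (-40, 113), (-38, 78), (-36, 76), (-34, 74), (-32, 73), (-30, 72), (-28, 71), (-26, 70), (-24, 70), (-22, 71), (-20, 70), (-18, 69), (-16, 69), (-14, 77), (-12, 115), (-10, 139), (-8, 167), (-6, 179), (-4, 179), (-2, 176), (0, 172), (2, 169)]
```

apply_moves(motion="0.01 0.01 0.5 0 0 0 50;0 0 0.5 0 0 0 50;0 0 0.3 0 0 0 50;0 0 0 0 0 0 30;0 0 0 0 0 0 0;0 0 0 0 0 0 0;0 0 0 0 0 0 0;0 0 0 0 0 0 0;0 0 0 0 0 0 0;0 0 0 0 0 0 0", grip_force=20)

```text
time: 22.65
ee_pos: [0.4059, 0.312, 0.1196]
ee_rot: [179.9, -0.1, 84.8]
force: [-1.8, -0.1, 6.1]
grip_width: 0.0154
finger_force: 20.0
```

```bash
python3 prof.py
```

```text
22.65 [0.4059 0.312  0.1196] [ 1.799e+02 -1.000e-01  8.480e+01] [-1.8 -0.1  6.1] 0.0154 20.000464618206024
plate_face 0.57 3705 cols 403 490 rows 142 274 face x -0.042 iou 0.83
bar 0.79 9193 cols 235 491 rows 142 273 face x -0.042 iou 0.37
stand_long 6348 clamp xy 0.0336 0.0301 yaw -1.1 0.967
stand_short 5241 clamp xy 0.0229 -0.0306 yaw -1.9 0.781
0.051 [(-100, 117), (-98, 117), (-96, 104), (-94, 96), (-92, 81), (-90, 80), (-88, 70), (-86, 55), (-84, 63), (-82, 87), (-80, 104), (-78, 107), (-76, 106), (-74, 107), (-72, 107), (-70, 110), (-68, 110), (-66, 122), (-64, 132), (-62, 136), (-60, 139), (-58, 134), (-56, 132), (-54, 131), (-52, 127), (-50, 133), (-48, 180), (-46, 214), (-44, 220), (-42, 205), (-40, 97), (-38, 77), (-36, 75), (-34, 75), (-32, 76), (-30, 77), (-28, 76), (-26, 77), (-24, 74), (-22, 74), (-20, 76), (-18, 74), (-16, 84), (-14, 134), (-12, 148), (-10, 184), (-8, 186), (-6, 185), (-4, 182), (-2, 178), (0, 175), (2, 172)]
```

apply_moves(motion="0 0.08 -0.015 0 0 0 0;0 0.08 -0.01 0 0 0 0;0 0.08 -0.005 0 0 0 0;0 0.08 0.005 0 0 0 0;0 0.08 0.01 0 0 0 0;0 0.08 0.015 0 0 0 0;0 0 0 0 0 0 0;0 0 0 0 0 0 0")

```text
time: 23.9
ee_pos: [0.453, 0.307, 0.1184]
ee_rot: [180.0, 0.0, 84.8]
force: [-2.7, -0.8, 2.7]
grip_width: 0.0148
finger_force: 20.0
```

```bash
python3 prof.py
```

```text
23.9 [0.453  0.307  0.1184] [180.    0.   84.8] [-2.7 -0.8  2.7] 0.0148 20.000425279140472
plate_face 0.58 3332 cols 367 453 rows 142 263 face x -0.02 iou 0.72
bar 0.59 8974 cols 200 455 rows 141 263 face x -0.02 iou 0.31
bar 0.21 4918 cols 272 333 rows 159 347 face x -0.06 iou 0.0
stand_long 8275 clamp xy 0.0362 0.0294 yaw -0.3 0.95
stand_short 6097 clamp xy 0.023 -0.031 yaw -0.2 0.581
0.051 [(-100, 120), (-98, 110), (-96, 98), (-94, 94), (-92, 91), (-90, 89), (-88, 87), (-86, 84), (-84, 83), (-82, 82), (-80, 80), (-78, 92), (-76, 110), (-74, 106), (-72, 100), (-70, 97), (-68, 86), (-66, 80), (-64, 62), (-62, 67), (-60, 94), (-58, 109), (-56, 110), (-54, 109), (-52, 110), (-50, 111), (-48, 113), (-46, 112), (-44, 111), (-42, 112), (-40, 116), (-38, 117), (-36, 134), (-34, 136), (-32, 135), (-30, 132), (-28, 134), (-26, 181), (-24, 217), (-22, 224), (-20, 213), (-18, 103), (-16, 78), (-14, 81), (-12, 131), (-10, 150), (-8, 186), (-6, 189), (-4, 189), (-2, 187), (0, 184), (2, 181)]
```

apply_moves(motion="0 -0.08 -0.015 0 0 0 0;0 -0.08 -0.01 0 0 0 0;0 -0.08 -0.005 0 0 0 0;0 -0.08 0.005 0 0 0 0;0 -0.08 0.01 0 0 0 0;0 -0.08 0.015 0 0 0 0;0 0 0 0 0 0 0;0 0.06 -0.012 0 0 0 0;0 0.06 -0.01 0 0 0 0;0 0.06 -0.006 0 0 0 0;0 0.06 -0.002 0 0 0 0;0 0.06 0.002 0 0 0 0;0 0.06 0.006 0 0 0 0;0 0.06 0.01 0 0 0 0;0 0.06 0.012 0 0 0 0;0 0 0 0 0 0 0;0 0 0 0 0 0 0")

```text
time: 26.28
ee_pos: [0.4523, 0.3065, 0.1173]
ee_rot: [-179.9, 0.1, 84.7]
force: [-4.2, -0.5, 0.1]
grip_width: 0.0153
finger_force: 20.0
```

```bash
sed -i 's/-.1,.004,.002/-.08,.03,.002/' prof.py; python3 prof.py
```

```text
26.27 [0.4523 0.3065 0.1173] [-1.799e+02  1.000e-01  8.470e+01] [-4.2 -0.5  0.1] 0.0153 20.001507103443146
plate_face 0.71 3743 cols 381 474 rows 141 263 face x -0.0085 iou 0.75
bar 0.64 9547 cols 217 473 rows 140 263 face x -0.0085 iou 0.33
stand_long 7590 clamp xy 0.0351 0.0297 yaw -0.2 0.868
stand_short 5204 clamp xy 0.0241 -0.0315 yaw -1.6 0.51
0.051 [(-80, 89), (-78, 88), (-76, 86), (-74, 83), (-72, 81), (-70, 79), (-68, 83), (-66, 105), (-64, 108), (-62, 100), (-60, 97), (-58, 88), (-56, 82), (-54, 73), (-52, 58), (-50, 72), (-48, 97), (-46, 109), (-44, 109), (-42, 109), (-40, 110), (-38, 111), (-36, 114), (-34, 112), (-32, 112), (-30, 111), (-28, 113), (-26, 137), (-24, 136), (-22, 135), (-20, 134), (-18, 131), (-16, 144), (-14, 196), (-12, 221), (-10, 225), (-8, 212), (-6, 191), (-4, 190), (-2, 186), (0, 183), (2, 180), (4, 177), (6, 174), (8, 171), (10, 167), (12, 165), (14, 164), (16, 162), (18, 156), (20, 139), (22, 137), (24, 138), (26, 141), (28, 143)]
```

apply_moves(motion="0 -0.08 -0.015 0 0 0 0;0 -0.08 -0.01 0 0 0 0;0 -0.08 -0.005 0 0 0 0;0 -0.08 0.005 0 0 0 0;0 -0.08 0.01 0 0 0 0;0 -0.08 0.015 0 0 0 0;0 0 0 0 0 0 0;0 0 0 0 0 0 0;0 0.06 -0.012 0 0 0 0;0 0.06 -0.01 0 0 0 0;0 0.06 -0.006 0 0 0 0;0 0.06 -0.002 0 0 0 0;0 0.06 0.002 0 0 0 0;0 0.06 0.006 0 0 0 0;0 0 0 0 0 0 0;0 0 0 0 0 0 0")

```text
time: 28.52
ee_pos: [0.4408, 0.3085, 0.1204]
ee_rot: [-180.0, -0.0, 84.8]
force: [-2.5, -1.5, 1.8]
grip_width: 0.0155
finger_force: 20.0
```

```bash
python3 prof.py
```

```text
28.52 [0.4408 0.3085 0.1204] [-180.    -0.    84.8] [-2.5 -1.5  1.8] 0.0155 20.001233518123627
plate_face 0.76 3739 cols 396 488 rows 142 270 face x -0.0085 iou 0.78
bar 0.76 9735 cols 234 488 rows 142 272 face x -0.008 iou 0.35
bar 0.46 4530 cols 290 333 rows 160 348 face x -0.06 iou 0.0
stand_long 6801 clamp xy 0.0344 0.03 yaw -0.3 0.85
stand_short 5117 clamp xy 0.0247 -0.0308 yaw -1.1 0.56
0.051 [(-80, 87), (-78, 85), (-76, 82), (-74, 80), (-72, 78), (-70, 77), (-68, 87), (-66, 107), (-64, 105), (-62, 99), (-60, 91), (-58, 81), (-56, 79), (-54, 66), (-52, 56), (-50, 70), (-48, 94), (-46, 107), (-44, 107), (-42, 107), (-40, 108), (-38, 108), (-36, 111), (-34, 110), (-32, 111), (-30, 110), (-28, 128), (-26, 139), (-24, 133), (-22, 133), (-20, 131), (-18, 128), (-16, 142), (-14, 193), (-12, 218), (-10, 222), (-8, 209), (-6, 187), (-4, 186), (-2, 183), (0, 180), (2, 177), (4, 173), (6, 170), (8, 167), (10, 164), (12, 162), (14, 162), (16, 158), (18, 149), (20, 135), (22, 136), (24, 137), (26, 140), (28, 141)]
```

apply_moves(motion="0 0.03 0.003 0 0 0 0;0 0.03 0.004 0 0 0 0;0 0.03 0.005 0 0 0 0;0 0.03 0.005 0 0 0 0;0 0 0 0 0 0 0;0 0 0 0 0 0 0")

```text
time: 29.52
ee_pos: [0.4535, 0.3073, 0.1191]
ee_rot: [180.0, -0.0, 84.8]
force: [-4.9, 0.5, 6.2]
grip_width: 0.0153
finger_force: 20.0
```

```bash
cat >> prof.py <<'E'
for n in("scene","wrist"):
    viewer.read_camera(n);q=viewer.camera_params(n)
    for R in nets.regions_of(n,"trigger_grip")[:1]: print(n,R["confidence"],R["pixel"],onz(q,R["pixel"],.13))
E
python3 prof.py
```

```text
29.52 [0.4535 0.3073 0.1191] [180.   -0.   84.8] [-4.9  0.5  6.2] 0.0153 20.00263273715973
plate_face 0.64 3661 cols 384 476 rows 142 263 face x -0.005 iou 0.76
bar 0.74 9327 cols 225 475 rows 142 264 face x -0.005 iou 0.33
bar 0.73 995 cols 564 610 rows 143 177 face x -0.06 iou 0.0
stand_long 7339 clamp xy 0.0386 0.0296 yaw -0.4 0.856
stand_short 4884 clamp xy 0.0247 -0.0311 yaw -3.1 0.483
0.051 [(-80, 94), (-78, 91), (-76, 90), (-74, 88), (-72, 86), (-70, 85), (-68, 82), (-66, 80), (-64, 89), (-62, 109), (-60, 111), (-58, 109), (-56, 101), (-54, 97), (-52, 86), (-50, 82), (-48, 75), (-46, 58), (-44, 66), (-42, 91), (-40, 108), (-38, 109), (-36, 109), (-34, 110), (-32, 110), (-30, 113), (-28, 112), (-26, 112), (-24, 120), (-22, 140), (-20, 136), (-18, 135), (-16, 132), (-14, 131), (-12, 156), (-10, 206), (-8, 222), (-6, 224), (-4, 204), (-2, 189), (0, 187), (2, 184), (4, 181), (6, 180), (8, 177), (10, 174), (12, 171), (14, 168), (16, 164), (18, 161), (20, 159), (22, 151), (24, 137), (26, 138), (28, 141)]
scene 0.78 [292.8, 305.2] [0.44393852 0.33626584 0.13      ]
wrist 0.89 [310.6, 232.7] [0.45225345 0.32101725 0.13      ]
```

apply_moves(motion="0 -0.08 -0.015 0 0 0 0;0 -0.08 -0.01 0 0 0 0;0 -0.08 -0.005 0 0 0 0;0 -0.08 0.005 0 0 0 0;0 -0.08 0.01 0 0 0 0;0 -0.08 0.015 0 0 0 0;0 0 0 0 0 0 0;0 0 0 0 0 0 0")

```text
time: 30.98
ee_pos: [0.4054, 0.3116, 0.1187]
ee_rot: [180.0, -0.0, 84.8]
force: [3.3, 3.5, 2.1]
grip_width: 0.0154
finger_force: 20.0
```

```bash
python3 prof.py
```

```text
30.98 [0.4054 0.3116 0.1187] [180.   -0.   84.8] [3.3 3.5 2.1] 0.0154 19.9970805644989
plate_face 0.8 4433 cols 431 530 rows 142 274 face x -0.015 iou 0.82
bar 0.88 10415 cols 273 530 rows 142 276 face x -0.016 iou 0.4
stand_long 5555 clamp xy 0.0523 0.0295 yaw -1.0 0.954
stand_short 4484 clamp xy 0.0257 -0.0315 yaw -1.0 0.682
0.051 [(-80, 77), (-78, 78), (-76, 89), (-74, 106), (-72, 106), (-70, 95), (-68, 80), (-66, 79), (-64, 79), (-62, 65), (-60, 55), (-58, 57), (-56, 75), (-54, 96), (-52, 106), (-50, 106), (-48, 106), (-46, 106), (-44, 108), (-42, 110), (-40, 110), (-38, 132), (-36, 145), (-34, 138), (-32, 132), (-30, 132), (-28, 130), (-26, 127), (-24, 129), (-22, 163), (-20, 206), (-18, 218), (-16, 217), (-14, 133), (-12, 104), (-10, 142), (-8, 163), (-6, 188), (-4, 185), (-2, 182), (0, 179), (2, 177), (4, 175), (6, 173), (8, 170), (10, 166), (12, 163), (14, 159), (16, 157), (18, 156), (20, 143), (22, 134), (24, 135), (26, 138), (28, 142)]
scene 0.61 [306.7, 316.7] [0.40662645 0.34543955 0.13      ]
wrist 0.71 [318.9, 232.4] [0.40834557 0.32522894 0.13      ]
```

apply_moves(motion="0 0.05 -0.01 0 0 0 0;0 0.05 -0.01 0 0 0 0;0 0.05 -0.005 0 0 0 0;0 0.05 -0.005 0 0 0 0;0 0.05 0 0 0 0 0;0 0.05 0 0 0 0 0;0 0.05 0.005 0 0 0 0;0 0.05 0.005 0 0 0 0;0 0.05 0.01 0 0 0 0;0 0.03 0.01 0 0 0 0;0 0 0 0 0 0 0;0 0 0 0 0 0 0")

```text
time: 32.92
ee_pos: [0.4518, 0.3064, 0.1176]
ee_rot: [-179.8, 0.1, 84.8]
force: [-5.1, 0.4, 1.1]
grip_width: 0.0151
finger_force: 20.0
```

```bash
sed -i 's/^for n in("scene","wrist"):/for n in():/' prof.py; python3 prof.py
```

```text
32.92 [0.4518 0.3064 0.1176] [-1.798e+02  1.000e-01  8.480e+01] [-5.1  0.4  1.1] 0.0151 19.99616503715515
plate_face 0.64 3836 cols 393 486 rows 140 268 face x 0.0 iou 0.76
plate_face 0.24 4869 cols 275 334 rows 159 347 face x -0.06 iou 0.0
stand_long 6883 clamp xy 0.0427 0.0298 yaw -1.3 0.838
stand_short 4915 clamp xy 0.0297 -0.0311 yaw -2.0 0.516
0.051 [(-80, 102), (-78, 98), (-76, 95), (-74, 93), (-72, 91), (-70, 89), (-68, 86), (-66, 84), (-64, 82), (-62, 79), (-60, 86), (-58, 108), (-56, 111), (-54, 110), (-52, 106), (-50, 100), (-48, 90), (-46, 81), (-44, 81), (-42, 64), (-40, 58), (-38, 76), (-36, 99), (-34, 110), (-32, 109), (-30, 110), (-28, 110), (-26, 111), (-24, 114), (-22, 112), (-20, 124), (-18, 141), (-16, 136), (-14, 135), (-12, 133), (-10, 131), (-8, 145), (-6, 196), (-4, 221), (-2, 225), (0, 212), (2, 190), (4, 186), (6, 183), (8, 183), (10, 180), (12, 177), (14, 175), (16, 171), (18, 168), (20, 165), (22, 162), (24, 160), (26, 153), (28, 138)]
```

apply_moves(motion="0 -0.025 -0.005 0 0 0 0;0 -0.025 -0.005 0 0 0 0;0 -0.025 -0.005 0 0 0 0;0 -0.025 -0.005 0 0 0 0;0 -0.025 -0.003 0 0 0 0;0 -0.025 -0.002 0 0 0 0;0 -0.025 0 0 0 0 0;0 -0.025 0 0 0 0 0;0 -0.025 0 0 0 0 0;0 -0.025 0 0 0 0 0;0 -0.025 0 0 0 0 0;0 -0.025 0.003 0 0 0 0;0 0 0 0 0 0 0")

```text
time: 34.8
ee_pos: [0.424, 0.3093, 0.1217]
ee_rot: [179.9, 0.0, 84.7]
force: [0.9, -7.1, -6.4]
grip_width: 0.0154
finger_force: 20.0
```

```bash
cat > bp.py <<'E'
from h import *
s=monitor.state(); p=viewer.camera_params("wrist"); im=viewer.read_camera("wrist")
print(round(s["time"],2),s["ee_pos"].round(4),s["force"].round(1),"grip clamp x",round((s["ee_pos"][0]-CX)*np.cos(CA)+(s["ee_pos"][1]-CY)*np.sin(CA),4))
g=cv2.cvtColor(im,cv2.COLOR_BGR2GRAY).astype(np.float32); c,sn=np.cos(CA),np.sin(CA)
def at(x,y,z=.051):
    q=proj(p,[CX+c*x-sn*y,CY+sn*x+c*y,z]); return cv2.getRectSubPix(g,(1,1),(float(q[0]),float(q[1])))[0,0]
X=np.arange(-.09,.015,.0005); v=np.array([np.mean([at(x,y) for y in np.arange(.02,.046,.003)]) for x in X])
def cross(th,i0,i1): 
    for i in range(i0,i1):
        if v[i]<th<=v[i+1]: return X[i]+.0005*(th-v[i])/(v[i+1]-v[i])
ip=next(i for i in range(len(v)) if v[i]>205)          # plate top
P=cross(175,ip-12,ip); j=ip-100+np.argmin(v[max(0,ip-100):ip-40]) if ip>100 else int(np.argmin(v[:ip-40]))
B=cross(80,j,ip); print("P %.4f B %.4f diff %.4f  face~%.4f"%(P,B,P-B,P+.0075))
E
python3 bp.py
```

```text
34.8 [0.424  0.3093 0.1217] [ 0.9 -7.1 -6.4] grip clamp x -0.1461
P -0.0158 B -0.0501 diff 0.0343  face~-0.0083
```

apply_moves(motion="0 -0.04 0.005 0 0 0 0;0 -0.05 0.007 0 0 0 0;0 -0.05 0.01 0 0 0 0;0 -0.04 0.01 0 0 0 0;0 0 0 0 0 0 0;0 0 0 0 0 0 0")

```text
time: 35.6
ee_pos: [0.4068, 0.3117, 0.1199]
ee_rot: [179.8, -0.1, 84.7]
force: [-0.8, -6.7, 0.4]
grip_width: 0.0155
finger_force: 20.0
```

```bash
python3 bp.py
```

```text
35.6 [0.4068 0.3117 0.1199] [-0.8 -6.7  0.4] grip clamp x -0.1634
P -0.0215 B -0.0556 diff 0.0341  face~-0.0140
```

apply_moves(motion="0 0.05 -0.01 0 0 0 0;0 0.05 -0.01 0 0 0 0;0 0.05 -0.005 0 0 0 0;0 0.05 -0.005 0 0 0 0;0 0.05 0 0 0 0 0;0 0.05 0 0 0 0 0;0 0.05 0.005 0 0 0 0;0 0.05 0.005 0 0 0 0;0 0.05 0.01 0 0 0 0;0 0.03 0.01 0 0 0 0;0 0 0 0 0 0 0;0 0 0 0 0 0 28;0 0 0 0 0 0 28;0 0 0 0 0 0 28")

```text
time: 37.4
ee_pos: [0.4534, 0.3074, 0.118]
ee_rot: [180.0, -0.0, 84.8]
force: [-0.5, 0.5, 0.9]
grip_width: 0.028
finger_force: 0.7
```

```bash
python3 bp.py
```

```text
37.4 [0.4534 0.3074 0.118 ] [-0.5  0.5  0.9] grip clamp x -0.1166
P -0.0069 B -0.0392 diff 0.0324  face~0.0006
```

apply_moves(motion="0 -0.08 -0.01 0 0 0 28;0 -0.08 -0.01 0 0 0 28;0 -0.08 -0.005 0 0 0 28;0 -0.08 0.005 0 0 0 28;0 -0.08 0.01 0 0 0 28;0 -0.05 0.01 0 0 0 28;0 0 0 0 0 0 28;0 0 0 0 0 0 28")

```text
time: 38.45
ee_pos: [0.4086, 0.3111, 0.1178]
ee_rot: [180.0, -0.0, 84.7]
force: [0.1, 0.0, 1.1]
grip_width: 0.0279
finger_force: 0.0
```

```bash
python3 bp.py; python3 - <<'E'
from h import *
p=viewer.camera_params("wrist"); viewer.read_camera("wrist")
for R in nets.regions_of("wrist","trigger_grip")[:1]: print(R["confidence"],R["pixel"],onz(p,R["pixel"],.137))
E
```

```text
38.45 [0.4086 0.3111 0.1178] [0.1 0.  1.1] grip clamp x -0.1615
P -0.0155 B -0.0495 diff 0.0340  face~-0.0080
0.68 [314.8, 239.3] [0.40958207 0.32452665 0.137     ]
```

apply_moves(motion="0 0 0 0 0 0 0;0 0 0 0 0 0 0;0 0 0 0 0 0 0;0 0.05 -0.01 0 0 0 0;0 0.05 -0.01 0 0 0 0;0 0.05 -0.005 0 0 0 0;0 0.05 -0.005 0 0 0 0;0 0.05 0 0 0 0 0;0 0.05 0 0 0 0 0;0 0 0 0 0 0 0;0 0 0 0 0 0 0")

```text
time: 39.98
ee_pos: [0.4384, 0.3082, 0.1209]
ee_rot: [180.0, 0.0, 84.7]
force: [-2.9, -1.9, 4.6]
grip_width: 0.0156
finger_force: 20.0
```

```bash
python3 bp.py
```

```text
39.98 [0.4384 0.3082 0.1209] [-2.9 -1.9  4.6] grip clamp x -0.1316
P -0.0068 B -0.0384 diff 0.0315  face~0.0007
```

apply_moves(motion="0 0.03 0.005 0 0 0 0;0 0.03 0.005 0 0 0 0;0 0.03 0.006 0 0 0 0;0 0.02 0.004 0 0 0 0;0 0 0 0 0 0 0;0 0 0 0 0 0 0")

```text
time: 40.78
ee_pos: [0.4488, 0.3072, 0.1187]
ee_rot: [-180.0, 0.0, 84.8]
force: [-5.1, -1.2, 5.3]
grip_width: 0.0156
finger_force: 20.0
```

```bash
python3 bp.py; python3 -c "
from h import *
meas()"
```

```text
40.77 [0.4488 0.3072 0.1187] [-5.1 -1.2  5.3] grip clamp x -0.1212
P -0.0068 B -0.0332 diff 0.0264  face~0.0007
40.83 [0.4488 0.3072 0.1187] [-180.     0.    84.8] [-4.1 -1.5  5.4] 0.0153 20.001346170902252
plate_face 0.69 3416 cols 396 489 rows 141 273 face x 0.0 iou 0.61
bar 0.68 9607 cols 352 489 rows 140 271 face x -0.001 iou 0.38
stand_long 6746 clamp xy 0.0462 0.0287 yaw 1.1 0.829
stand_short 4973 clamp xy 0.0302 -0.0317 yaw -2.2 0.534
```

```bash
python3 - <<'E'
from h import *
c,sn=np.cos(CA),np.sin(CA)
for n in("scene","top"):
    viewer.read_camera(n); p=viewer.camera_params(n)
    for t,L,x0 in(("stand_long",.08,(.04,.03)),("stand_short",.055,(.0275,-.03))):
        for R in nets.regions_of(n,t)[:1]:
            w=[CX+c*x0[0]-sn*x0[1],CY+sn*x0[0]+c*x0[1]]
            v,q=fit([(p,R["pixels"])],standparts(L),w,yaws=[CA],z=.008); d=v[:2]-[CX,CY]
            m=R["pixels"]; k=sil(p,standparts(L),*w,CA,.008)
            print(n,t,round(R["confidence"],2),m.sum(),(d[0]*c+d[1]*sn).round(4),(-d[0]*sn+d[1]*c).round(4),np.degrees(v[2]-CA).round(1),round(q,3),"nominal iou",((k&m).sum()/(k|m).sum()).round(3))
E
python3 bp.py
```

```text
scene stand_long 0.93 699 0.0415 0.0319 -2.1 0.809 nominal iou 0.744
scene stand_short 0.72 329 0.0272 -0.027 -10.4 0.492 nominal iou 0.473
top stand_long 0.75 380 0.0406 0.0294 1.6 0.873 nominal iou 0.857
top stand_short 0.48 266 0.0306 -0.0302 5.6 0.9 nominal iou 0.852
41.38 [0.4488 0.3072 0.1187] [-5.6 -0.5  4.7] grip clamp x -0.1212
P -0.0069 B -0.0332 diff 0.0264  face~0.0006
```

```bash
python3 -c "
from h import *
print(env.finish_job())"
```

```text
the job is handed in; nothing more can be done
None
```

I handed the job in at about 41 s, and no verdict came back. Both stands measured at their stops in their own rows, the plate about 8.5 mm pressed in, and the gripper still holding the trigger; I inferred contact on each foot from the plate and stand positions, not from measured force.

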